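# Clear the supply stack at the sampling station

## Robot

A 6-joint arm with a two-finger parallel gripper is mounted at the origin on the work surface. World frame = base frame: x ahead of the robot, y to its left, z up, the work surface at z = 0. Lengths are in m, angles in rad, forces in N, time in s.
With the tool pointing down it reaches from about 0.275 to 0.825 m from the base axis. Payload 5.2 kg.
Tool frame: the origin (TCP) lies midway between the tips of the shut fingers; the grasp point (between the pads) lies 19 mm behind it; z points along the fingers, y is the line along which they close (so a half turn about z gives the same grasp; the last joint's range is limited). The gripper opens to 93 mm and grips with 3 to 60 N. Pads are 15 mm wide; open, the fingers measure 128 mm over their backs; the gripper's body (75 mm by 188 mm) begins 65 mm behind the grasp point.
Start: joints at [-1.442, 0.259, 1.535, -0, 1.348, -0.203], TCP at [0.179, -0.52, 0.219] pointing down, gripper open.
Joint ranges: [-3.14, 3.14], [-0.91, 2.08], [0.19, 2.58], [-1.22, 4.36], [0.22, 2.71], [-3.12, 3.12]. Speed limits (rad/s): [2.57, 2.57, 3.14, 3.14, 3.14, 3.14].

## Interface

Orientations are given as a unit quaternion [w, x, y, z].
In Python, from plant import * gives the robot as it stands. Calls block until the motion is done:
- move_ptp(position, orientation): joint-space move of the TCP to a pose.
- line_to(position, attitude=None, rate=0.15): straight line of the TCP; attitude=None keeps the orientation; rate is the mean speed in m/s.
- goto_joints(angles): joint-space move.
- ungrasp() and grab(grip_force=None): open the fingers fully, or close them until they stop; grip_force is the grip in N (None keeps the last).
- sleep(seconds).
- solve_ik(position, orientation): joint angles nearest the present ones, or None.
- get_obs(): the state.
- capture(name): name is "scene" or "top" or "wrist"; returns a dict with "img" (400x640x3 uint8, blue, green, red), "fx", "fy", "cx", "cy" (pixels), "camera_from_world" (4x4, takes a point from world to camera coordinates). Camera axes: x right, y down, z forward; pixel columns grow to the right and rows downward; lengths in m; the calibration is good to about 2 mm. A picture is of the moment at which its call begins. There is no depth.
A pose or a line that the arm cannot do raises PlanningError and nothing moves.
- hand_in(): hands the job in; it is judged then, once.
Trained networks look in a picture, given as the dict that the camera call returned (one of the last four; its "shot" number tells which), for a name from the list of things; names that differ only in an ending like _2 or _b are one class to them, and where a whole thing is asked for, a point or a joint stands for the part that bears it (a point fixed in the world has none). Each returns a list of dicts, best first, with "p" (0 to 1); they miss things now and then, are a little off and sometimes report something else, mostly with a low value. They report only what shows in the picture. A call takes as long as a camera call. They do not tell look-alikes from the thing itself.
- search_frame(picture, query): "extent" ([left, top, right, bottom] in pixels, round what is visible of it).
- cut_out(picture, query): "region" (400x640 bool, what is visible of it) and "extent" ([left, top, right, bottom] in pixels, round what is visible of it).
- landmark_of(picture, query): "location" ([row, column] in pixels: a listed point, or the origin of a listed thing).
The state is a dict: "t": time; "qpos": joint angles; "joint_velocities": joint speeds; "joint_torque": joint torques, N m; "tool_pos": TCP position; "orientation": TCP orientation; "ft_force": force on the tool from outside, world axes, zero at the start; "moment": the same for the moment, N m; "grip_width": opening from 0.0 (shut) to 1.0 (fully open); "finger_force": force on a finger pad.
Only numpy, scipy, OpenCV 4.12 (cv2) and the standard library are available. Lean on these libraries where they do the work, as an engineer would, in place of code of your own. Each camera call takes 0.05 s, during which the arm holds its last target. There are 200 camera calls.

## Task

Supplies have been left piled up on the empty tube rack: take the pile apart and put each thing in its own place - the label roll over the spindle's post, the round specimen pot in the round dish, the square carton in the square dish, and the empty tube rack centred on the long dock, lying along it between the two end lips. Each must end standing upright and flat on the floor of its place; tip nothing over on the way, and do not disturb the hand-sanitiser bottle or the full rack of red-capped tubes.

Things in the scene. Friction and masses are not known exactly. Their poses are not given: they have to be found in the camera images.
- roll_center (a point): Roll of white paper labels standing on end, a ring 46 mm outside diameter, 28 mm bore, 46 mm high, about 60 g. At the start it stands on top of either the pot or the carton. The point is its centre, half-way up (23 mm above its underside); z along the bore.
- pot_center (a point): Round specimen pot, closed, pale body with a paper label and a grey screw lid; an upright cylinder 56 mm diameter (lid and body alike), 56 mm high, about 120 g. At the start it stands on one end of the empty tube rack. The point is its centre, 28 mm above its underside; z up its axis.
- carton_center (a point): Small closed cardboard carton, 56 x 56 x 56 mm, about 120 g. At the start it stands on the other end of the empty tube rack, sides nearly parallel to the rack's. The point is its centre, 28 mm above its underside; x and y are normal to its sides, z up.
- rack_center (a point): Empty tube rack: ivory plastic block with dark round holes in its top, 62 mm (its x) by 160 mm (its y, the long way) by 44 mm high, about 300 g. It stands on the table at the bottom of the pile; pot and carton stand on its flat top (the holes are too small to matter), about 42 mm either side of its middle along y. The point is its centre, 22 mm above its underside. Either way round is right on the dock.
- spindle: Label-roll spindle, fixed: grey disc 72 mm diameter, 6 mm thick, with an upright steel post 9 mm diameter in its middle, whose rounded tip is 34.5 mm above the table. The roll goes over the post and stands on the disc. Origin: centre of the disc's underside, on the table; z up.
- round_dish: Shallow round steel dish, fixed: 84 mm outside diameter, 78 mm inside, floor 3 mm above the table, rim 8 mm above the table. Origin: centre of its underside, on the table; z up.
- square_dish: Shallow square steel dish, fixed: 84 x 84 mm outside, 78 x 78 mm inside, floor 3 mm above the table, rim 8 mm above the table. Origin: centre of its underside, on the table; x and y are normal to its sides, z up.
- dock: Long aluminium rack dock, fixed: flat plate 100 mm (its x) by 196 mm (its y), 6 mm thick, with a lip across each short end, 14 mm above the table, 184 mm apart on the inside; the long sides are open. Origin: centre of its underside, on the table; y is the long way, z up.
- sanitiser_center (a point): Bystander: green rectangular hand-sanitiser bottle with a white pump, 56 x 82 mm, 183 mm high in all, loose. The point is 65 mm above its underside.
- tube_rack_center (a point): Bystander: tube rack like the empty one (62 x 160 mm) but full of red-capped tubes, 88 mm high in all, loose, standing on the table. The point is 22 mm above its underside.
There are look-alikes about, which are no part of the job. Of the things shaped like the part that bears carton_center, the cardboard one is meant.

How it is judged:
At the end, for the whole second after the job is handed in: Roll over the post on the spindle disc (within 12 mm), pot flat in the round dish (13 mm), carton flat in the square dish (17 mm), empty rack flat on the dock (20 mm of its centre, 0.15 rad of its length); heights within 4 mm, tilts under 0.08 rad, all at rest (horizontal distance between roll_center and spindle below 0.012 m and z of roll_center in the frame of spindle between 0.025 and 0.033 m and angle between each of roll_center, pot_center, carton_center, rack_center's own z axis and vertical below 0.08 rad and linear speed of each of roll, pot, carton, rack below 0.02 m/s and angular speed of each of roll, pot, carton, rack below 0.2 rad/s and horizontal distance between pot_center and round_dish below 0.013 m and z of pot_center in the frame of round_dish between 0.027 and 0.035 m and horizontal distance between carton_center and square_dish below 0.017 m and z of carton_center in the frame of square_dish between 0.027 and 0.035 m and horizontal distance between rack_center and dock below 0.02 m and z of rack_center in the frame of dock between 0.024 and 0.032 m and angle between the y axis of rack_center and the y axis of dock, either way round below 0.15 rad); the robot touches nothing.
It fails at once if the label roll, pot, carton or empty rack is tipped over (angle between any of roll_center, pot_center, carton_center, rack_center's own z axis and vertical above 0.7 rad).
It fails at once if the hand-sanitiser bottle is pushed more than 25 mm out of place or tipped (distance of sanitiser_center from where it was at the start of the episode above 0.025 m or angle between sanitiser_center's own z axis and vertical above 0.5 rad).
It fails at once if the full tube rack is pushed more than 25 mm out of place or tipped (distance of tube_rack_center from where it was at the start of the episode above 0.025 m or angle between tube_rack_center's own z axis and vertical above 0.5 rad).
It also fails if it takes over 136 s, if anything falls off the work surface, if the arm or the gripper's body presses on something with over 40 N, if the wrist force passes 120 N, or if a joint passes its speed limit or range.

## Working session

There is one attempt and no reset: what is moved stays moved. The work goes in short steps, each a Python script; the robot and the scene stay as the last script left them, time stands still between calls to the robot, and variables do not carry over. Pictures are saved under pics/ and viewed, at most 14 in all, crops included, and the job is handed in when it is done.

```bash
mkdir -p pics; ls
cat > h.py <<'E'
from plant import *
import numpy as np, cv2
def ray(p,u,v):
    T=np.array(p["camera_from_world"]);R=T[:3,:3];c=-R.T@T[:3,3]
    return c,R.T@np.array([(u-p["cx"])/p["fx"],(v-p["cy"])/p["fy"],1])
def at_z(p,u,v,z):
    c,d=ray(p,u,v);return c+d*(z-c[2])/d[2]
def proj(p,X):
    T=np.array(p["camera_from_world"]);q=T[:3,:3]@np.array(X)+T[:3,3]
    return p["fx"]*q[0]/q[2]+p["cx"],p["fy"]*q[1]/q[2]+p["cy"]
def down(a): # tool z down, tool y (closing) at world angle a from y axis
    # Rz(a)*Rx(pi)
    return [0*1.0,np.cos(a/2),np.sin(a/2),0.0]
E
python3 - <<'E'
from h import *
print(get_obs())
for n in ("top","scene"):
    p=capture(n); cv2.imwrite(f"pics/{n}0.png",p["img"])
    T=np.array(p["camera_from_world"]);print(n,-T[:3,:3].T@T[:3,3],p["fx"])
    for q,z in dict(roll_center=.123,pot_center=.072,carton_center=.072,rack_center=.022,spindle=0,round_dish=0,square_dish=0,dock=0,sanitiser_center=.065,tube_rack_center=.022).items():
        for r in landmark_of(p,q)[:3]:
            v,u=r["location"];print(q,round(r["p"],2),int(u),int(v),at_z(p,u,v,z).round(3))
E
```

```text
pics
{'t': 0.0, 'qpos': array([-1.44182601e+00,  2.59328198e-01,  1.53606480e+00,  1.60330552e-05,
        1.34799238e+00, -2.02810846e-01]), 'joint_velocities': array([ 0.0004796 , -0.00086495,  0.00037127,  0.00144357,  0.00133048,
       -0.00034057]), 'joint_torque': array([-1.60985419e-04, -4.37310791e+01, -2.84002018e+01,  7.18625891e-02,
        4.14950273e-02, -1.76617232e-04]), 'tool_pos': array([ 0.17910182, -0.51945428,  0.21783301]), 'orientation': array([-8.95460678e-04,  9.86271582e-01,  1.65128930e-01,  4.08977884e-05]), 'ft_force': array([ 0.69141748, -0.60778904,  0.09185291]), 'moment': array([ 0.01319856, -0.01260694,  0.03328668]), 'finger_force': 0.0, 'grip_width': 0.999593338580565}
top [ 0.38688934 -0.01112902  1.27390837] 453.4584452241581
roll_center 0.64 359 180 [ 0.666 -0.124  0.123]
carton_center 0.62 358 188 [ 0.658 -0.124  0.072]
carton_center 0.62 344 149 [ 0.768 -0.089  0.072]
carton_center 0.59 357 233 [ 0.533 -0.12   0.072]
rack_center 0.56 375 195 [ 0.649 -0.176  0.022]
spindle 0.91 325 272 [ 0.434 -0.035  0.   ]
round_dish 0.69 199 274 [0.431 0.314
[... 304 characters left out ...]
52760051  1.08017029] 389.38091108042937
roll_center 0.83 287 228 [ 0.65  -0.137  0.123]
pot_center 0.73 265 251 [ 0.643 -0.219  0.072]
carton_center 0.82 288 237 [ 0.651 -0.136  0.072]
carton_center 0.81 328 266 [ 0.805 -0.111  0.072]
carton_center 0.7 273 221 [ 0.571 -0.136  0.072]
rack_center 0.58 282 254 [ 0.66  -0.174  0.022]
spindle 0.72 272 195 [ 0.432 -0.038  0.   ]
spindle 0.55 184 297 [ 0.576 -0.477  0.   ]
round_dish 0.77 341 149 [0.419 0.318 0.   ]
round_dish 0.59 291 238 [ 0.621 -0.104  0.   ]
square_dish 0.64 210 243 [ 0.461 -0.316  0.   ]
dock 0.94 348 202 [0.632 0.147 0.   ]
sanitiser_center 0.79 187 296 [ 0.617 -0.473  0.065]
tube_rack_center 0.88 396 150 [0.579 0.462 0.022]
```

View pics/top0.png

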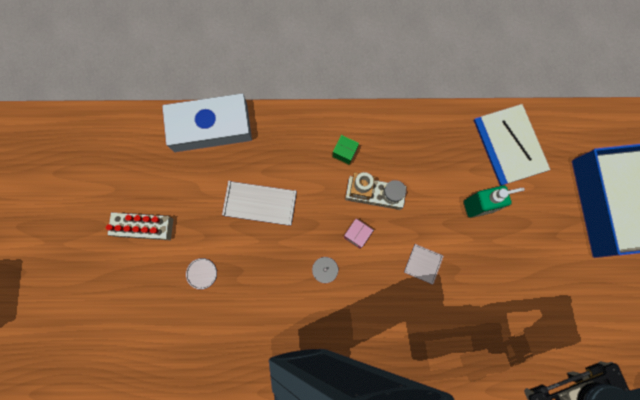

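View pics/scene0.png

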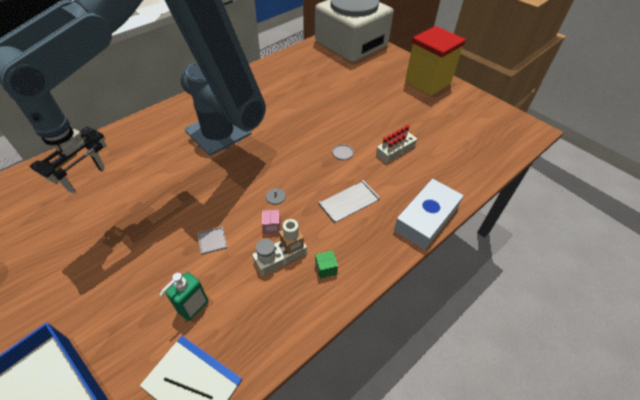

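The top view shows the pile at about (376,190). The roll stands on the brown carton at (364,183), with the pot at (395,190). Carton candidates are the cardboard one under the roll (364,188), green (346,150) and pink (358,233), and I choose the cardboard one. The box with the blue dot at (205,120) is irrelevant. Next is a closer wrist look.

Run:
```python
from h import *
o=get_obs(); line_to([.179,-.52,.36])
move_ptp([.56,-.17,.36],down(1.57)); 
p=capture("wrist"); cv2.imwrite("pics/w0.png",p["img"])
T=np.array(p["camera_from_world"]);print(-T[:3,:3].T@T[:3,3],T[:3,:3].round(2),p["fx"],get_obs()["t"])
for q,z in dict(roll_center=.123,pot_center=.072,carton_center=.072,rack_center=.022,spindle=0).items():
    for r in landmark_of(p,q)[:3]:
        v,u=r["location"];print(q,round(r["p"],2),int(u),int(v),at_z(p,u,v,z).round(3))
```

```text
[ 0.55941682 -0.09967307  0.52509251] [[ 1.   -0.   -0.  ]
 [-0.   -0.97  0.26]
 [-0.   -0.26 -0.97]] 295.93796719483277 4.1167
roll_center 0.72 388 140 [ 0.66  -0.127  0.123]
pot_center 0.95 370 194 [ 0.648 -0.214  0.072]
carton_center 0.91 382 143 [ 0.663 -0.134  0.072]
carton_center 0.8 300 134 [ 0.54  -0.12   0.072]
carton_center 0.76 448 113 [ 0.757 -0.091  0.072]
rack_center 0.71 370 163 [ 0.656 -0.172  0.022]
```

View pics/w0.png

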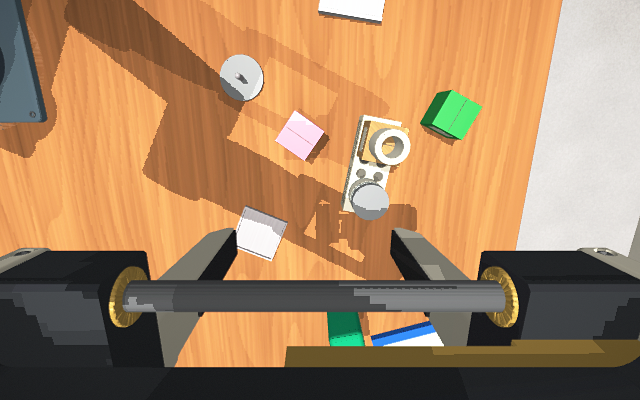

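The close crop shows the roll (388,147) on the cardboard carton (380,145), and the pot (370,200) on the rack. The pink (300,135) and green (452,115) boxes stand clear. I'll fit silhouettes for precision.

```bash
cat >> h.py <<'E'
from scipy.optimize import minimize
def circ(r,z): return [(r*np.cos(t),r*np.sin(t),z) for t in np.linspace(0,6.28,25)]
def box(a,b,h): return [(s*a/2,t*b/2,z) for s in(-1,1) for t in(-1,1) for z in(0,h)]
SH=dict(roll_center=circ(.023,0)+circ(.023,.046),pot_center=circ(.028,0)+circ(.028,.056),carton_center=box(.056,.056,.056),
 rack_center=box(.062,.16,.044),spindle=circ(.036,0)+circ(.036,.006),round_dish=circ(.042,0)+circ(.042,.008),
 square_dish=box(.084,.084,.008),dock=box(.1,.196,.010))
def fit(p,q,z0,xy,th=None,minp=.3):
    """fit x,y[,theta] of model hull standing at z0 to the network mask nearest xy"""
    best=None
    for r in cut_out(p,q):
        m=r["region"].astype(np.uint8)
        if m.sum()<30 or r["p"]<minp: continue
        v,u=np.nonzero(m); w=at_z(p,u.mean(),v.mean(),z0+.02)
        d=np.hypot(*(w[:2]-xy))
        if d<.08 and (best is None or d<best[0]): best=(d,m,r["p"])
    if best is None: return None
    m=best[1]; S=8
    y,x=np.nonzero(m);x0,y0,x1,y1=x.min()-25,y.min()-25,x.max()+25,y.max()+25
    M=np.zeros((y1-y0,x1-x0),np.uint8);M[y-y0,x-x0]=1
    M=cv2.resize(M,None,fx=S,fy=S,interpolation=cv2.INTER_NEAREST)
    P=np.array(SH[q])
    def cost(s):
        t=s[2] if th is not None else 0;c,n=np.cos(t),np.sin(t)
        uv=np.array([proj(p,(s[0]+c*a-n*b,s[1]+n*a+c*b,z0+h)) for a,b,h in P])
        uv=((uv-[x0,y0]+.5)*S).astype(np.int32)
        I=np.zeros_like(M);cv2.fillConvexPoly(I,cv2.convexHull(uv),1)
        return 1-(I&M).sum()/(I|M).sum()
    s0=list(xy)+([th] if th is not None else [])
    k=len(s0);sim=np.array([s0]+[[s0[j]+((.012 if j<2 else .2) if i==j else 0) for j in range(k)] for i in range(k)])
    r=minimize(cost,s0,method="Nelder-Mead",options=dict(initial_simplex=sim,xatol=2e-4,fatol=1e-4))
    return r.x.round(4),"iou",round(1-r.fun,3),"p",round(best[2],2)
E
python3 - <<'E'
from h import *
for n in("wrist","top"):
    p=capture(n);print(n)
    for q,z,xy,th in [("roll_center",.1,(.66,-.127),None),("pot_center",.044,(.648,-.214),None),("spindle",0,(.434,-.036),None),("round_dish",0,(.43,.315),None),("square_dish",0,(.461,-.31),-.3),("dock",0,(.622,.15),-.1)]:
        print(q,fit(p,q,z,xy,th))
E
```

```text
wrist
roll_center (array([ 0.6585, -0.1331]), 'iou', np.float64(0.811), 'p', 0.74)
pot_center (array([ 0.6441, -0.2193]), 'iou', np.float64(0.957), 'p', 0.6)
spindle (array([ 0.4407, -0.0332]), 'iou', np.float64(0.943), 'p', 0.64)
round_dish None
square_dish (array([ 0.4555, -0.3059, -0.4044]), 'iou', np.float64(0.942), 'p', 0.6)
dock None
top
roll_center (array([ 0.6616, -0.1328]), 'iou', np.float64(0.695), 'p', 0.71)
pot_center None
spindle (array([ 0.4443, -0.0226]), 'iou', np.float64(0.589), 'p', 0.69)
round_dish (array([0.4348, 0.3096]), 'iou', np.float64(0.917), 'p', 0.63)
square_dish (array([ 0.4628, -0.2981, -0.3261]), 'iou', np.float64(0.353), 'p', 0.68)
dock (array([ 0.6324,  0.1532, -0.1458]), 'iou', np.float64(0.946), 'p', 0.91)
```

Run:
```python
from h import *
A=1.40
move_ptp([.659,-.132,.24],down(A)); 
p=capture("wrist");print(fit(p,"roll_center",.1,(.66,-.132)))
line_to([.659,-.132,.114],rate=.1); grab(12); o=get_obs(); print(o["grip_width"],o["finger_force"])
line_to([.659,-.132,.25],rate=.15)
move_ptp([.44,-.10,.22],down(A)); o=get_obs();print(o["grip_width"],o["finger_force"],o["t"],o["tool_pos"])
p=capture("wrist"); cv2.imwrite("pics/w1.png",p["img"])
print(fit(p,"spindle",0,(.44,-.035)))
p=capture("top"); cv2.imwrite("pics/t1.png",p["img"][120:320,100:500])
for r in landmark_of(p,"spindle"):print(r)
print(fit(p,"pot_center",.044,(.644,-.219)),fit(p,"carton_center",.044,(.659,-.132),-.16),fit(p,"square_dish",0,(.456,-.306),-.35))
```

```text
(array([ 0.6593, -0.1326]), 'iou', np.float64(0.838), 'p', 0.93)
0.4958466301112631 11.999994639772922
0.4981646395513627 11.99991827365011 10.0083 [ 0.44112753 -0.10052068  0.22036294]
(array([ 0.4401, -0.0327]), 'iou', np.float64(0.964), 'p', 0.76)
{'location': [272.0, 326.3], 'p': 0.53}
(array([ 0.647, -0.219]), 'iou', np.float64(0.945), 'p', 0.76) (array([ 0.663 , -0.1316, -0.189 ]), 'iou', np.float64(0.934), 'p', 0.63) (array([ 0.4548, -0.3088, -0.3343]), 'iou', np.float64(0.496), 'p', 0.56)
```

View pics/w1.png

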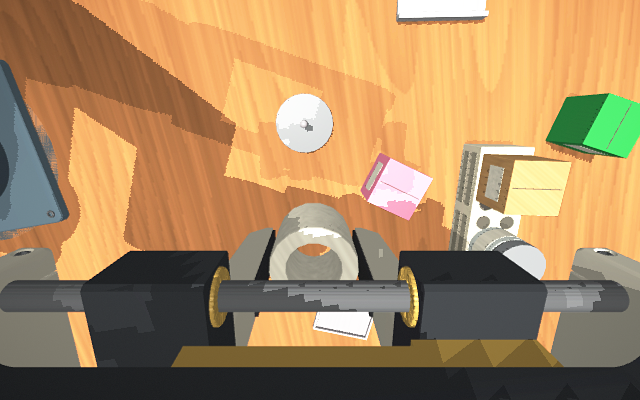

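The roll is held upright at (315,245), the spindle post is clear at (305,123), and the remaining pile is undisturbed. Placing it now.

Run:
```python
from h import *
p=capture("wrist");print(at_z(p,315,258,.252),at_z(p,315,205,.206),get_obs()["tool_pos"])
c=np.array([.4405,-.0335])
move_ptp([*c,.10],down(1.40)); line_to([*c,.0215],rate=.06); print(get_obs()["ft_force"],get_obs()["tool_pos"])
ungrasp(); line_to([*c,.2],rate=.2)
move_ptp([.646,-.20,.30],down(1.40)); 
p=capture("wrist");cv2.imwrite("pics/w2.png",p["img"]);print(get_obs()["t"])
print(fit(p,"carton_center",.044,(.66,-.132),-.16),fit(p,"pot_center",.044,(.645,-.219)))
p=capture("top");print(fit(p,"roll_center",.006,c))
```

```text
[ 0.44176439 -0.09469635  0.252     ] [ 0.44426484 -0.08113824  0.206     ] [ 0.44040161 -0.10010938  0.21982875]
[-0.8637843   0.07282474  0.0457457 ] [ 0.44081104 -0.03359196  0.02182013]
15.5667
(array([ 0.6607, -0.134 , -0.199 ]), 'iou', np.float64(0.934), 'p', 0.57) (array([ 0.6443, -0.2195]), 'iou', np.float64(0.939), 'p', 0.95)
None
```

View pics/w2.png

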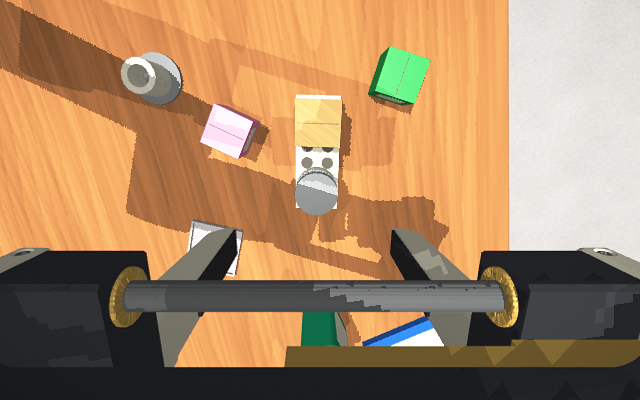

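The roll now stands upright on its spindle (150,75), the carton is at (318,122) and the pot at (317,190). Carton next.

Run:
```python
from h import *
A=1.39;c=[.6607,-.1335]
move_ptp([*c,.16],down(A)); line_to([*c,.066],rate=.1); grab(15); o=get_obs(); print(o["grip_width"],o["tool_pos"])
line_to([*c,.24],rate=.15)
move_ptp([.455,-.375,.22],down(A)); o=get_obs();print(o["grip_width"],o["t"])
p=capture("wrist"); cv2.imwrite("pics/w3.png",p["img"])
print(fit(p,"square_dish",0,(.456,-.306),-.35))
for r in landmark_of(p,"square_dish"):v,u=r["location"];print(r["p"],at_z(p,u,v,0))
```

```text
0.6012979781248348 [ 0.66077232 -0.13350085  0.06611587]
0.6010003717616171 20.7167
(array([ 0.4548, -0.3066, -0.4029]), 'iou', np.float64(0.979), 'p', 0.76)
0.94 [ 0.45626746 -0.30620299  0.        ]
```

View pics/w3.png

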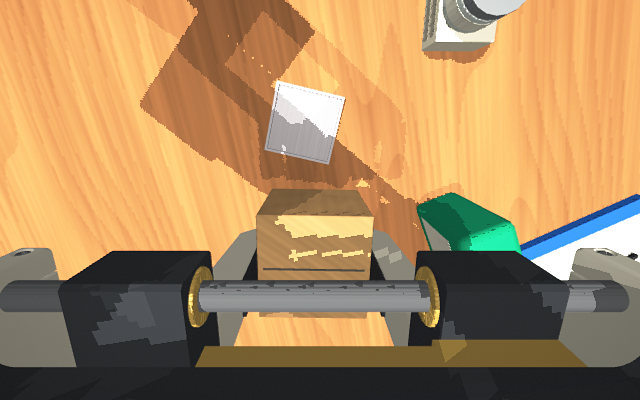

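The carton is held square at (315,240) and the dish is clear at (305,122), rotated −0.40. Placing the carton, then on to the pot.

Run:
```python
from h import *
c=[.4553,-.3066]
move_ptp([*c,.12],down(1.168)); line_to([*c,.0265],rate=.07); print(get_obs()["ft_force"],get_obs()["tool_pos"])
ungrasp(); line_to([*c,.2],rate=.2)
A=1.40;b=[.6443,-.2195]
move_ptp([*b,.20],down(A)); line_to([*b,.066],rate=.1); grab(15); o=get_obs(); print(o["grip_width"],o["tool_pos"])
line_to([*b,.24],rate=.15)
move_ptp([.43,.24,.22],down(A)); o=get_obs();print(o["grip_width"],o["t"])
p=capture("wrist"); cv2.imwrite("pics/w4.png",p["img"])
print(fit(p,"round_dish",0,(.434,.31)))
for r in landmark_of(p,"round_dish"):v,u=r["location"];print(r["p"],at_z(p,u,v,0))
p=capture("top"); print(fit(p,"carton_center",.003,c,-.4)); print(fit(p,"rack_center",0,(.651,-.175),-.18)); print(fit(p,"dock",0,(.63,.152),-.14))
```

```text
[ 0.28120816  0.03590838 -0.43247853] [ 0.45559385 -0.30686421  0.02698732]
0.58609314361501 [ 0.64433748 -0.21953393  0.06604823]
0.5899912301007365 30.875
(array([0.4328, 0.3099]), 'iou', np.float64(0.967), 'p', 0.73)
0.73 [0.42960632 0.31158523 0.        ]
(array([ 0.4573, -0.3062, -0.4219]), 'iou', np.float64(0.927), 'p', 0.92)
(array([ 0.6552, -0.175 , -0.1902]), 'iou', np.float64(0.955), 'p', 0.86)
(array([ 0.6313,  0.1528, -0.1464]), 'iou', np.float64(0.954), 'p', 0.57)
```

View pics/w4.png

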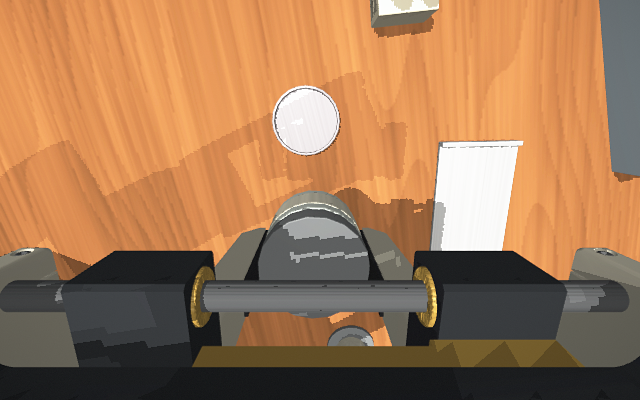

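The pot is held level at (313,250) and the dish is clear at (306,121). Placing the pot, then measuring the dock and rack.

Run:
```python
from h import *
p=capture("wrist");print(get_obs()["tool_pos"],at_z(p,313,265,.254))
c=[.4325,.3100]
move_ptp([*c,.12],down(1.4)); line_to([*c,.0265],rate=.07); print(get_obs()["ft_force"],get_obs()["tool_pos"])
ungrasp(); line_to([*c,.2],rate=.2)
move_ptp([.62,.08,.33],down(1.42)); p=capture("wrist"); print(fit(p,"dock",0,(.63,.152),-.146),fit(p,"pot_center",.003,c))
for r in landmark_of(p,"dock"):v,u=r["location"];print(r["p"],at_z(p,u,v,0))
cv2.imwrite("pics/w5.png",p["img"])
move_ptp([.64,-.24,.30],down(1.39)); p=capture("wrist"); print(fit(p,"rack_center",0,(.652,-.175),-.18),get_obs()["t"])
cv2.imwrite("pics/w6.png",p["img"])
```

```text
[0.43019326 0.23978231 0.21992411] [0.43002774 0.24260815 0.254     ]
[ 0.00197764  0.09160876 -1.28809582] [0.4328658  0.31017427 0.0269546 ]
(array([ 0.6302,  0.1523, -0.1485]), 'iou', np.float64(0.981), 'p', 0.88) (array([0.4334, 0.309 ]), 'iou', np.float64(0.924), 'p', 0.68)
0.81 [6.27413975e-01 1.49438594e-01 5.55111512e-17]
(array([ 0.6531, -0.1753, -0.1884]), 'iou', np.float64(0.967), 'p', 0.64) 37.8917
```

View pics/w5.png

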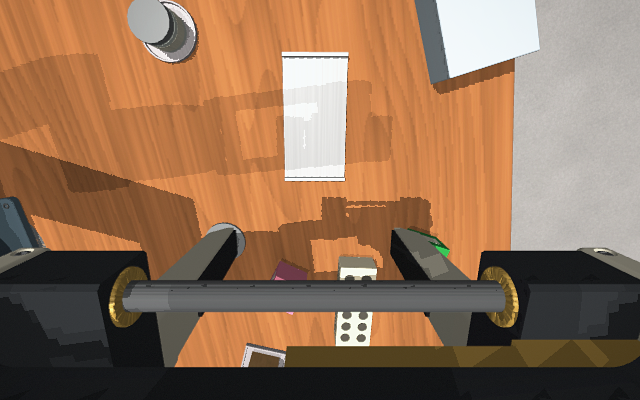

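View pics/w6.png

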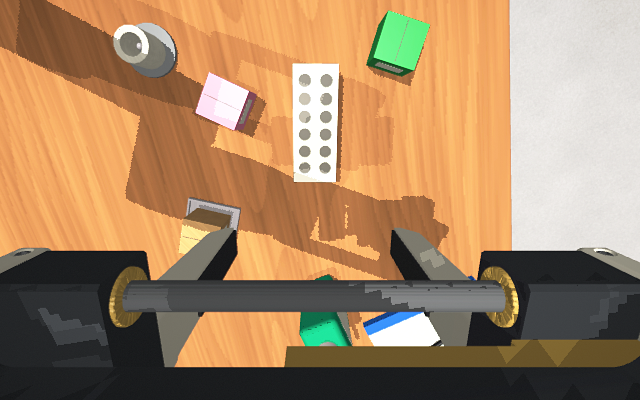

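The pot stands in its dish (165,30), the dock is empty at (315,115), and the rack is free at (316,122) with finger room beside the pink box. Moving the rack.

Run:
```python
from h import *
b=[.6531,-.1753];d=[.630,.152]
move_ptp([*b,.12],down(1.382)); line_to([*b,.020],rate=.1); grab(35); o=get_obs(); print(o["grip_width"],o["tool_pos"])
line_to([*b,.16],rate=.12); print(get_obs()["grip_width"])
line_to([.63,.10,.16],down(1.422),rate=.15)
p=capture("scene");cv2.imwrite("pics/s1.png",p["img"][100:320,150:450])
line_to([*d,.06],rate=.12); line_to([*d,.027],rate=.05); o=get_obs();print(o["ft_force"],o["tool_pos"])
ungrasp(); line_to([*d,.2],rate=.2); move_ptp([.50,.0,.36],down(1.42))
p=capture("top"); cv2.imwrite("pics/t2.png",cv2.resize(p["img"][140:300,100:480],None,fx=2,fy=2))
for q,z,xy,th in [("roll_center",.006,(.4405,-.0335),None),("pot_center",.003,(.4325,.31),None),("carton_center",.003,(.4555,-.3066),-.4),("rack_center",.006,d,-.148)]: print(q,fit(p,q,z,xy,th))
p=capture("scene");cv2.imwrite("pics/s2.png",cv2.resize(p["img"][100:320,150:450],None,fx=2,fy=2)); print(get_obs()["t"])
for q,z,xy,th in [("roll_center",.006,(.4405,-.0335),None),("pot_center",.003,(.4325,.31),None),("carton_center",.003,(.4555,-.3066),-.4),("rack_center",.006,d,-.148)]: print(q,fit(p,q,z,xy,th))
```

```text
0.6632273361445836 [ 0.65327465 -0.17535201  0.02018571]
0.6642342810511273
[ 0.2387645   0.5273883  -2.96513462] [0.63002302 0.15202625 0.02669388]
roll_center None
pot_center (array([0.4334, 0.3109]), 'iou', np.float64(0.955), 'p', 0.68)
carton_center (array([ 0.4577, -0.306 , -0.4102]), 'iou', np.float64(0.945), 'p', 0.69)
rack_center (array([ 0.6326,  0.1525, -0.1181]), 'iou', np.float64(0.44), 'p', 0.94)
48.7167
roll_center (array([ 0.4415, -0.0372]), 'iou', np.float64(0.863), 'p', 0.61)
pot_center (array([0.4307, 0.3107]), 'iou', np.float64(0.95), 'p', 0.52)
carton_center (array([ 0.4562, -0.3071, -0.4165]), 'iou', np.float64(0.936), 'p', 0.75)
rack_center (array([ 0.6268,  0.1537, -0.1307]), 'iou', np.float64(0.912), 'p', 0.97)
```

View pics/s2.png

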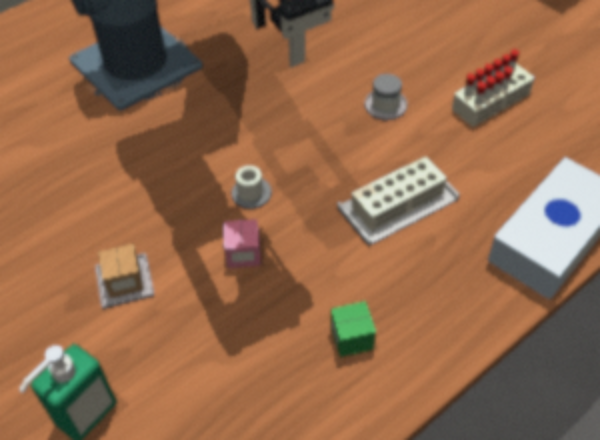

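View pics/t2.png

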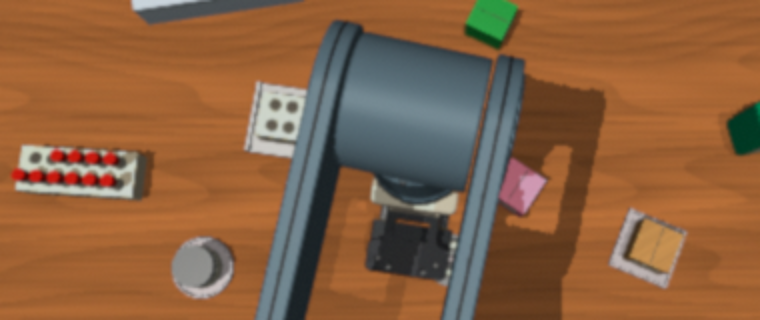

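The scene view shows the roll on the spindle (248,185), the pot in its dish (386,97), the carton in its dish (122,272) and the rack flat between the lips (398,197). The bystanders are in place, and every fit is within about 5 mm.

```bash
python3 -c "
from plant import *
sleep(.5);print(hand_in())"
```

```text
the job is handed in; nothing more can be done
None
```

I handed the job in at about 49 s. The last camera check, just before hand-in, showed the roll, pot, carton and rack upright in their places, within about 5 mm, and the sanitiser and full rack looked undisturbed; the hand-in call returned no verdict.

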